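# Reach past the stain bottles: load the sample pod and re-shelve the stains

## Task

The green sample pod stands behind the three stain bottles. First stand all three bottles in the empty white tray, then drop the pod down the white funnel of the blue feeder so that it sits at the bottom of the well, and only then put the bottles back on the mat, each standing upright and well centred on the coaster of its own colour. Keep the bottles upright throughout, and leave the specimen pot with the orange lid where it is.

Things in the scene. Friction and masses are not known exactly. Their poses are not given: they have to be found in the camera images.
- bottle_red: loose white stain bottle with red cap and band: body 44 mm in diameter and 62 mm tall, a sloping shoulder, then the cap, 30 mm in diameter, 74 to 104 mm above the foot; 0.10 to 0.20 kg. Origin: centre of the foot; z up along the bottle. The three bottles start in a row, about 80 mm apart, one on each coaster but not necessarily the one of its colour
- bottle_yellow: loose white stain bottle with yellow cap and band: body 44 mm in diameter and 62 mm tall, a sloping shoulder, then the cap, 30 mm in diameter, 74 to 104 mm above the foot; 0.10 to 0.20 kg. Origin: centre of the foot; z up along the bottle. The three bottles start in a row, about 80 mm apart, one on each coaster but not necessarily the one of its colour
- bottle_blue: loose white stain bottle with blue cap and band: body 44 mm in diameter and 62 mm tall, a sloping shoulder, then the cap, 30 mm in diameter, 74 to 104 mm above the foot; 0.10 to 0.20 kg. Origin: centre of the foot; z up along the bottle. The three bottles start in a row, about 80 mm apart, one on each coaster but not necessarily the one of its colour
- coaster_red: fixed flat red disc, 72 mm in diameter and 3 mm thick, on a white mat 6 mm thick (mat 160 x 270 mm); the home of the red bottle. Origin: centre of its underside, so its upper face is 3 mm above. The three coasters stand in a row, centres 80 mm apart
- coaster_yellow: fixed flat yellow disc, 72 mm in diameter and 3 mm thick, on a white mat 6 mm thick (mat 160 x 270 mm); the home of the yellow bottle. Origin: centre of its underside, so its upper face is 3 mm above. The three coasters stand in a row, centres 80 mm apart
- coaster_blue: fixed flat blue disc, 72 mm in diameter and 3 mm thick, on a white mat 6 mm thick (mat 160 x 270 mm); the home of the blue bottle. Origin: centre of its underside, so its upper face is 3 mm above. The three coasters stand in a row, centres 80 mm apart
- pod: loose green sample pod, a cylinder 20 mm in diameter and 42 mm tall with bevelled ends, standing upright on the white mat behind the middle bottle (as seen from the robot), about 52 mm from the middle coaster's centre; 14 to 28 g. Origin: centre of its lower end; z up along the pod
- tray: fixed empty white tray, 200 x 200 mm outside, rim 14 mm high, walls and floor 5 mm thick, flat inside; the place to park the bottles. Origin: centre of the underside; x and y along its sides, z up; the upper face of its floor is at z = 5 mm
- feeder: fixed blue block 150 x 150 mm, 90 mm tall, with a white funnel on its axis: mouth 136 mm above the table, 80 mm wide inside, narrowing to 26 mm at 97 mm height; below it a 26 mm well down to its floor at 45 mm height. A pod let go upright near the axis with its lower end inside the funnel slides into the well. Origin: on the funnel's axis at table height; z up
- pot: loose clear specimen pot with an orange lid, 52 mm in diameter and 66 mm tall, full, beyond the white mat on the far side from the robot; not part of the job. Origin: centre of its foot

How it is judged:
By the outcome, as a careful person would: the job done as asked, in the order asked, and still so for the second after the job is handed in, with the robot touching nothing.
It also fails if it takes over 128 s, if anything falls off the work surface, if the arm or the gripper's body presses on something with over 40 N, if the wrist force passes 120 N, or if a joint passes its speed limit or range.

## Robot

A 7-joint arm with a two-finger parallel gripper is mounted at the origin on the work surface. World frame = base frame: x ahead of the robot, y to its left, z up, the work surface at z = 0. Lengths are in m, angles in degrees, forces in N, time in s.
With the tool pointing down it reaches from about 0.425 to 0.875 m from the base axis. Payload 8.4 kg.
Tool frame: the origin (TCP) lies midway between the tips of the shut fingers; the grasp point (between the pads) lies 19 mm behind it; x points along the fingers, y is the direction in which the jaws open and shut, and the axes are right-handed (so a half turn about x gives the same grasp; the last joint's range is limited). The gripper opens to 87 mm and grips with 3 to 60 N. Pads are 19 mm wide; open, the fingers measure 117 mm over their backs; the gripper's body (75 mm by 190 mm) begins 51 mm behind the grasp point.
Start: joints at [-5.684, 19.091, 2.286, 83.961, -0.768, 76.965, -3.352], TCP at [0.65, -0, 0.202] pointing down, gripper open.
Joint ranges: [-147.57, 147.57], [-21.85, 119.76], [-74.77, 79.35], [14.55, 137.4], [-85.83, 265.84], [4.83, 119.75], [-152.11, 152.11]. Speed limits (degrees/s): [127.2, 127.2, 159.86, 159.86, 180, 180, 180].

## Interface

Orientations are given as a 3x3 rotation matrix whose columns are the frame's x, y, z axes.
In Python, from rig import arm gives the robot as it stands. The module is installed in compiled form; this text tells all that it offers.
- The arm moves only by the shell command python3 -m creep 'ROWS' [FORCE]. ROWS is JSON, a list of rows, each a list of 7 numbers: the gripper command: -1 is fully open, 1 is shut, values between are in proportion, then the shift along the tool's x, y, z in m, then the turn, a rotation vector about the tool's x, y, z in degrees. In form: [[claw, tx, ty, tz, wx, wy, wz], ...]. A call has exactly 10 rows; each row shifts and turns the commanded pose from where the row before left it, along the tool's axes as they then stand; what a row does not reach is not made up. A row lasts 1/8 s, in which the tool goes at most 62.5 mm and 10.7 degrees, less where a joint would pass 70% of its speed; a pose out of reach is approached as far as the arm can. A call is refused whole if a number of a shift passes 0.0625 or a number of a turn 10.7, either way. A call with a gripper value outside its range is refused whole. The fingers move at their own pace and stop on an object; FORCE is the grip in N (left out, the last holds). Time passes only in rows, so rows that do not move let the fingers close, or fill a call up. It gives the time, the measured TCP pose, the force and the opening at its end, in the units of the state.
- arm.read_state(): the state, without advancing time (a new reading comes with each control period).
- arm.read_camera(name): name is "scene" or "side" or "wrist"; returns the picture (384x512x3 uint8, red, green, blue); there is no depth.
- arm.get_calibration(name): a dict with "fx", "fy", "cx", "cy" (pixels), "k1" (the pictures are not rectified: a ray, as slopes to the right and down, at radius r is drawn at 1 + k1 r^2 times it, then the intrinsics apply), "T" (4x4, takes a point from camera to world coordinates). Camera axes: x right, y down, z forward; pixel columns grow to the right and rows downward; lengths in m; the calibration is good to about 2 mm. A picture is of the moment at which its call begins: read the wrist's pose just before it. get_calibration takes no time and is no camera call; for the wrist camera it gives the pose at the moment of the call.
- arm.job_done(): hands the job in, once; it reports no verdict.
Trained networks look in the newest picture that a camera, given by its name, has taken for a name from the list of things; names that differ only in an ending like _2 or _b are one class to them, and where a whole thing is asked for, a point or a joint stands for the part that bears it (a point fixed in the world has none). Each returns a list of dicts, best first, with "confidence" (0 to 1); they miss things now and then, are a little off and sometimes report something else, mostly with a low value. They report only what shows in the picture. A call takes as long as a camera call.
- arm.find_in(camera, name): "box" ([left, top, right, bottom] in pixels, round what is visible of it).
- arm.mark_of(camera, name): "pixel" ([column, row] in pixels: a listed point, or the origin of a listed thing).
The state is a dict: "t": time; "joints": joint angles; "qvel": joint speeds; "effort": joint torques, N m; "ee_pos": TCP position; "orientation": TCP orientation; "wrist_force": force on the tool from outside, world axes, zero at the start; "torque": the same for the moment, N m; "opening": opening from 0.0 (shut) to 1.0 (fully open).
Only numpy, scipy, OpenCV 4.12 (cv2) and the standard library are available. Lean on these libraries where they do the work, as an engineer would, in place of code of your own. Each camera call takes 0.05 s, during which the arm holds its last target. There are 200 camera calls.

## Working session

There is one attempt and no reset: what is moved stays moved. The work goes in short steps, Python scripts to look and compute and a shell command to move; the robot and the scene stay as the last step left them, time stands still between calls to the robot, and variables do not carry over. Pictures are saved under pics/ and viewed, about 12 in all and at most 16, crops included, and the job is handed in when it is done.

```bash
mkdir -p pics; cat > h.py <<'E'
import numpy as np, cv2
from rig import arm
def ray(cal,px):
    x,y=(px[0]-cal["cx"])/cal["fx"],(px[1]-cal["cy"])/cal["fy"]
    ux,uy=x,y
    for _ in range(20):
        r2=ux*ux+uy*uy; ux,uy=x/(1+cal["k1"]*r2),y/(1+cal["k1"]*r2)
    T=np.array(cal["T"]); d=T[:3,:3]@np.array([ux,uy,1]); return T[:3,3],d/np.linalg.norm(d)
def tri(rs):
    A=np.zeros((3,3));b=np.zeros(3)
    for o,d in rs:
        P=np.eye(3)-np.outer(d,d);A+=P;b+=P@o
    p=np.linalg.solve(A,b); return p,[round(float(np.linalg.norm(np.cross(p-o,d)))*1000,1) for o,d in rs]
def atz(r,z):
    o,d=r; return o+d*(z-o[2])/d[2]
def proj(cal,p):
    T=np.array(cal["T"]); c=T[:3,:3].T@(np.asarray(p)-T[:3,3]); u=c[:2]/c[2]; u=u*(1+cal["k1"]*(u@u))
    return np.array([cal["fx"]*u[0]+cal["cx"],cal["fy"]*u[1]+cal["cy"]])
def snap(n,f):
    im=arm.read_camera(n); cv2.imwrite("pics/"+f,cv2.cvtColor(im,cv2.COLOR_RGB2BGR)); return im
E
python3 - <<'E'
from h import *
for n in ["scene","side","wrist"]:
    snap(n,n+"0.png"); c=arm.get_calibration(n); print(n,np.round(np.array(c["T"])[:3],3).tolist(),c["fx"])
names=["bottle_red","bottle_yellow","bottle_blue","coaster_red","coaster_yellow","coaster_blue","pod","tray","feeder","pot"]
R={}
for nm in names:
    for n in ["scene","side"]:
        m=arm.mark_of(n,nm)[:2]
        c=arm.get_calibration(n)
        for k in m: print(nm,n,np.round(k["pixel"],1),round(k["confidence"],2),"z0:",np.round(atz(ray(c,k["pixel"]),0.009),3))
        if m: R[nm,n]=ray(c,m[0]["pixel"])
    if (nm,"scene") in R and (nm,"side") in R:
        p,e=tri([R[nm,"scene"],R[nm,"side"]]); print("  TRI",nm,np.round(p,3),e)
print(arm.read_state())
ims=[cv2.imread(f"pics/{n}0.png") for n in ["scene","side","wrist"]]
cv2.imwrite("pics/all0.png",cv2.resize(np.vstack([np.hstack(ims[:2]),np.hstack([ims[2],ims[2]*0])]),(800,600)))
E
```

```text
scene [[-0.789, 0.519, -0.328, 0.967], [0.614, 0.665, -0.424, 0.411], [-0.002, -0.536, -0.844, 0.903]] 447.9393353933551
side [[0.891, -0.236, 0.388, 0.18], [-0.454, -0.427, 0.782, -0.93], [-0.019, -0.873, -0.488, 0.621]] 454.23102300034503
wrist [[1.0, 0.001, 0.0, 0.65], [0.001, -0.967, -0.255, 0.069], [0.0, 0.255, -0.967, 0.384]] 339.42138959804527
bottle_red scene [281.8 166.3] 0.57 z0: [ 0.525 -0.055  0.009]
bottle_red side [230.9 222.7] 0.71 z0: [ 0.538 -0.059  0.009]
  TRI bottle_red [ 0.532 -0.057  0.01 ] [6.3, 6.3]
bottle_yellow scene [326.8 210.4] 0.57 z0: [0.523 0.105 0.009]
bottle_blue scene [305.8 187.5] 0.91 z0: [0.52  0.028 0.009]
bottle_blue side [212.2 207. ] 0.67 z0: [0.525 0.033 0.009]
  TRI bottle_blue [0.523 0.029 0.012] [1.2, 1.2]
coaster_red scene [301.6 186.3] 0.78 z0: [0.526 0.019 0.009]
coaster_red side [212.1 208.8] 0.56 z0: [0.522 0.024 0.009]
  TRI coaster_red [0.523 0.021 0.01 ] [2.9, 2.9]
coaster_yellow scene [276.3 166.4] 0.66 z0: [ 0.536 -0.063  0.009]
coaster_yellow side [226.8 224.2] 0.72 z0: [ 0.526 -0.061  0.009]
  TRI coaster_yellow [ 0.531 -0.062
[... 801 characters left out ...]
96631187, -3.35088433]), 'qvel': array([-0.16209162,  0.01827901, -0.0208653 ,  0.10672184,  0.04366106,
       -0.11622223, -0.1020922 ]), 'effort': array([ 7.85964839e-04, -6.56131482e+01,  1.33330163e+00, -4.04060805e+01,
       -5.99653856e-02,  3.53081594e-02,  3.01472562e-05]), 'ee_pos': array([6.49967018e-01, 2.43407127e-05, 2.02243289e-01]), 'orientation': array([[-6.14901070e-05,  9.99999998e-01,  2.11699740e-05],
       [ 3.36802486e-05,  2.11720450e-05, -9.99999999e-01],
       [-9.99999998e-01, -6.14893939e-05, -3.36815504e-05]]), 'wrist_force': array([-0.10038763,  0.63100138,  0.00367264]), 'torque': array([ 0.00272237, -0.0197529 ,  0.00953594]), 'opening': 1.0018973597498788}
```

View pics/all0.png

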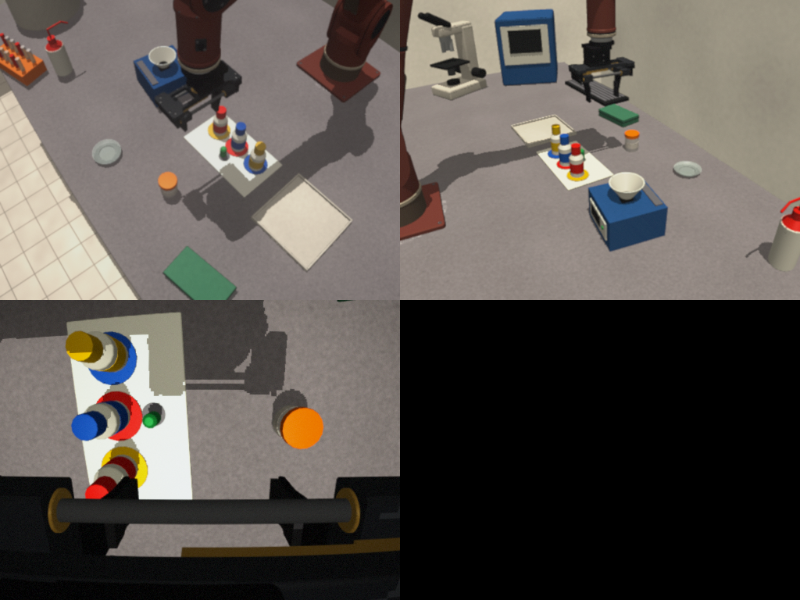

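```bash
python3 -m creep '[[-0.2,-0.005,-0.016,0.003,0,0,0],[-0.2,-0.005,-0.016,0.003,0,0,0],[-0.2,-0.005,-0.016,0.003,0,0,0],[-0.2,-0.005,-0.016,0.003,0,0,0],[-0.2,-0.005,-0.016,0.003,0,0,0],[-0.2,-0.005,-0.016,0.003,0,0,0],[-0.2,-0.005,-0.016,0.003,0,0,0],[-0.2,-0.005,-0.016,0.002,0,0,0],[-0.2,0,0,0,0,0,0],[-0.2,0,0,0,0,0,0]]' 20
python3 - <<'E'
from h import *
c=arm.get_calibration("wrist"); im=snap("wrist","w1.png"); hsv=cv2.cvtColor(im,cv2.COLOR_RGB2HSV)
for nm in ["bottle_red","bottle_yellow","bottle_blue","coaster_red","coaster_yellow","coaster_blue","pod"]:
    for k in arm.mark_of("wrist",nm)[:1]: print(nm,np.round(k["pixel"],1),round(k["confidence"],2),np.round(atz(ray(c,k["pixel"]),0.006 if nm=="pod" else .009),4))
for nm in ["scene"]:
    print([(np.round(k["pixel"]),k["confidence"]) for k in arm.mark_of("scene","feeder")])
E
```

```text
t: 2.4
ee_pos: [0.5221, -0.0229, 0.2423]
orientation: [[0.0, 1.0, 0.0], [0.0, 0.0, -1.0], [-1.0, 0.0, -0.0]]
wrist_force: [-0.2, -0.6, 1.1]
opening: 0.602
bottle_red [269.6 183.7] 0.74 [ 0.5339 -0.0475  0.009 ]
bottle_yellow [261.   52.5] 0.68 [0.523  0.1085 0.009 ]
bottle_blue [262.5 124.9] 0.56 [0.5249 0.0251 0.009 ]
coaster_blue [262.3  58.5] 0.79 [0.5245 0.1017 0.009 ]
pod [306.7 127. ] 0.7 [0.5787 0.0226 0.006 ]
[]
```

View pics/w1.png

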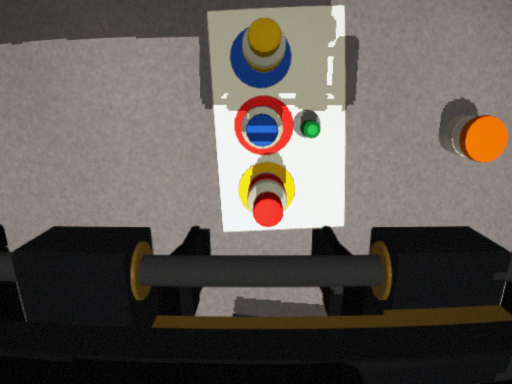

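```bash
cat > fit.py <<'E'
from h import *
from scipy.optimize import minimize, least_squares
def cmask(im,col,kern=3):
    h=cv2.cvtColor(im,cv2.COLOR_RGB2HSV).astype(int); H,S,V=h[...,0],h[...,1],h[...,2]
    r={"red":(H<7)|(H>172),"yellow":(H>17)&(H<32),"blue":(H>105)&(H<125),"green":(H>45)&(H<85)}[col]
    return (r&(S>140)&(V>40)).astype(np.uint8)
def cyl(cal,p,r,h):
    a=np.linspace(0,2*np.pi,40); return cv2.convexHull(np.array([proj(cal,[p[0]+r*np.cos(t),p[1]+r*np.sin(t),p[2]+z]) for t in a for z in (0,h)],np.float32))[:,0]
def fitcyl(views,p0,r,h,freez=True):
    # views: (cal, mask); silhouette IoU of a cylinder against the masks
    def cost(p):
        q=[p[0],p[1],p[2] if freez else p0[2]]; s=0
        for cal,m in views:
            P=cyl(cal,q,r,h); u=np.zeros(m.shape,np.uint8)
            big=cv2.fillConvexPoly(np.zeros((m.shape[0]*4,m.shape[1]*4),np.uint8),np.round(P*4+1.5).astype(np.int32),255)
            u=cv2.resize(big,m.shape[::-1],interpolation=cv2.INTER_AREA)/255.
            s+=np.minimum(u,m).sum()/np.maximum(u,m).sum()
        return -s/len(views)
    x0=np.array(p0[:3 if freez else 2]); n=len(x0)
    r_=minimize(cost,x0,method="Nelder-Mead",options=dict(initial_simplex=np.vstack([x0,x0+.006*np.eye(n)]),xatol=1e-4,fatol=1e-4))
    return r_.x,-r_.fun
def blob(m,px):
    n,l,s,c=cv2.connectedComponentsWithStats(m); ok=[i for i in range(1,n) if s[i,4]>25]
    i=min(ok,key=lambda i:np.hypot(*(c[i]-px))); return (l==i).astype(np.uint8)
def fitdisc(cal,m,p0,z=.009,r=.036):
    cs,_=cv2.findContours(m,cv2.RETR_EXTERNAL,cv2.CHAIN_APPROX_NONE); pts=np.vstack([c[:,0] for c in cs])
    W=np.array([atz(ray(cal,p),z)[:2] for p in pts]); d0=np.hypot(*(W-p0).T); W=W[abs(d0-r)<.008]
    f=least_squares(lambda c:np.hypot(*(W-c).T)-r,p0,loss="soft_l1",f_scale=.0007)
    return f.x,len(W),np.median(abs(f.fun))
E
python3 - <<'E'
from fit import *
st=arm.read_state(); c1=arm.get_calibration("wrist")
def TT(R,p): T=np.eye(4);T[:3,:3]=R;T[:3,3]=p;return T
T1=TT(st["orientation"],st["ee_pos"]); R0=np.array([[0,1,0],[0,0,-1],[-1,0,0.]])
c0=dict(c1); c0["T"]=TT(R0,[.64997,0,.20224])@np.linalg.inv(T1)@np.array(c1["T"])
print(np.round(np.array(c0["T"])[:3],3).tolist())
rd=lambda f:cv2.cvtColor(cv2.imread("pics/"+f),cv2.COLOR_BGR2RGB)
i0,i1=rd("wrist0.png"),rd("w1.png")
k=512/400
for col,p0,a,b in [("yellow",(.523,.105,.083),(85*k,46*k),(265,35)),("blue",(.525,.025,.083),(88*k,126*k),(262,129)),("red",(.532,-.055,.083),(98*k,192*k),(268,212)),("green",(.58,.019,.006),(152*k,120*k),(312,129))]:
    r,h=(.010,.042) if col=="green" else (.015,.030)
    V=[(c0,blob(cmask(i0,col),a)),(c1,blob(cmask(i1,col),b))]
    if col=="red": V=V[1:]
    x,s=fitcyl(V,p0,r,h,col!="red"); print(col,np.round(x,4),round(s,3),[int(v[1].sum()) for v in V], "w1 only",np.round(fitcyl(V[-1:],p0,r,h,False)[0],4))
for col,p0 in [("red",(.524,.022)),("yellow",(.531,-.06)),("blue",(.522,.104))]:
    for c,i in [(c1,i1)]:
        print("coaster",col,fitdisc(c,cmask(i,col),np.array(p0)))
E
```

```text
[[1.0, 0.0, 0.002, 0.65], [0.001, -0.967, -0.255, 0.069], [0.001, 0.255, -0.967, 0.385]]
yellow [0.5249 0.1081 0.0793] 0.922 [1495, 1028] w1 only [0.5253 0.1072]
blue [0.5226 0.0254 0.0788] 0.892 [1259, 773] w1 only [0.5234 0.0258]
red [ 0.5291 -0.0527] 0.873 [822] w1 only [ 0.5291 -0.0527]
green [ 0.5793  0.022  -0.0066] 0.786 [334, 257] w1 only [0.5772 0.0231]
coaster red (array([0.52588665, 0.02437891]), 164, np.float64(0.0014169084142712715))
coaster yellow (array([ 0.5300893 , -0.05667218]), 150, np.float64(0.0013361962545813157))
coaster blue (array([0.5223122 , 0.10575892]), 147, np.float64(0.0014027506585620672))
```

```bash
python3 -m creep '[[-0.2,0,0.003,-0.033,0,0,0],[-0.2,0,0,-0.033,0,0,0],[-0.2,0,0,-0.033,0,0,0],[-0.2,0.010,0,-0.031,0,0,0],[-0.2,0.050,0,0,0,0,0],[-0.2,0.050,0,0,0,0,0],[-0.2,0.040,0,0,0,0,0],[-0.2,0.012,0,0,0,0,0],[-0.2,0,0,0,0,0,0],[1,0,0,0,0,0,0]]' 20
python3 - <<'E'
from h import *
c=arm.get_calibration("scene")
im=cv2.imread("pics/scene0.png")
P=[np.array(p)*1.28 for p in [(302,177),(351,222),(306,267),(253,218)]]
W=[atz(ray(c,p),.014)[:2] for p in P]; print(np.round(W,3).tolist(),np.round(np.mean(W,0),3))
print([np.round(np.degrees(np.arctan2(*(W[(i+1)%4]-W[i])[::-1])),1) for i in range(4)])
cs=arm.get_calibration("side")
p=(626/1-400)*1.28,186*1.28
print("funnel rim side",np.round(atz(ray(cs,p),.136),3)); p=(162*1.28,57*1.28); print("scene",np.round(atz(ray(c,p),.136),3))
snap("wrist","w2.png"); print(arm.read_state()["opening"])
E
```

```text
t: 4.1
ee_pos: [0.5263, 0.1073, 0.0821]
orientation: [[0.003, 1.0, -0.0], [0.001, -0.0, -1.0], [-1.0, 0.003, -0.001]]
wrist_force: [0.7, 0.1, 0.8]
opening: 0.546
[[0.447, 0.222], [0.44, 0.406], [0.627, 0.411], [0.644, 0.226]] [0.539 0.317]
[np.float64(92.0), np.float64(1.4), np.float64(-84.8), np.float64(-178.9)]
funnel rim side [ 0.537 -0.34   0.136]
scene [ 0.551 -0.32   0.136]
0.5141631659843594
```

View pics/w2.png

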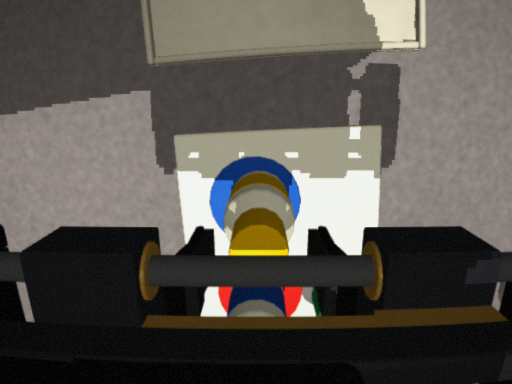

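```bash
python3 -m creep '[[1,0,0,0,0,0,0],[1,0,0,0,0,0,0],[1,0,0,0,0,0,0],[1,0,0,0,0,0,0],[1,-0.010,0,0,0,0,0],[1,-0.020,0,0,0,0,0],[1,-0.030,0,0,0,0,0],[1,0,0.003,-0.025,0,0,0],[1,0,0.003,-0.040,0,0,0],[1,0,0.003,-0.045,0,0,0]]'
python3 -m creep '[[1,0,0.003,-0.045,0,0,0],[1,0,0,-0.045,0,0,0],[1,0,0,-0.035,0,0,0],[1,0,0,-0.018,0,0,0],[1,0,0,-0.010,0,0,0],[1,0.010,0,0,0,0,0],[1,0.020,0,0,0,0,0],[1,0.020,0,0,0,0,0],[1,0.008,0,0,0,0,0],[1,0,0,0,0,0,0]]'
python3 - <<'E'
from h import *
snap("wrist","w3.png"); snap("scene","s3.png"); 
a,b=cv2.imread("pics/w3.png"),cv2.imread("pics/s3.png"); cv2.imwrite("pics/v3.png",np.hstack([cv2.resize(a,(400,300)),cv2.resize(b[100:340,200:512],(400,300))])); s=arm.read_state();print(s["ee_pos"],s["opening"],s["wrist_force"])
E
```

```text
t: 5.4
ee_pos: [0.5341, 0.2174, 0.1407]
orientation: [[0.0, 1.0, -0.002], [-0.0, -0.002, -1.0], [-1.0, 0.0, 0.0]]
wrist_force: [0.4, 0.2, -2.0]
opening: 0.334
t: 6.65
ee_pos: [0.5366, 0.3694, 0.0812]
orientation: [[-0.001, 1.0, -0.0], [-0.001, -0.0, -1.0], [-1.0, -0.001, 0.001]]
wrist_force: [0.3, 0.4, -1.4]
opening: 0.339
[0.53730032 0.37017164 0.08272142] 0.3368047741616583 [ 0.46789302  0.32630939 -0.42203129]
```

View pics/v3.png

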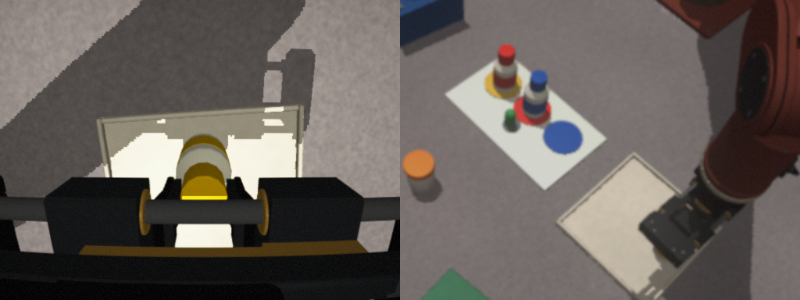

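```bash
python3 -m creep '[[1,0.003,0,0,0,0,0],[1,0.002,0,0,0,0,0],[1,0,0,0,0,0,0],[-0.2,0,0,0,0,0,0],[-0.2,0,0,0,0,0,0],[-0.2,0,0,0,0,0,0],[-0.2,0,0,0,0,0,0],[-0.2,-0.015,0,0,0,0,0],[-0.2,-0.030,0,0,0,0,0],[-0.2,-0.030,0,0,0,0,0]]'
python3 -m creep '[[-0.2,0,-0.002,0.045,0,0,0],[-0.2,0,-0.003,0.055,0,0,0],[-0.2,0,-0.003,0.055,0,0,0],[-0.2,0,-0.003,0.055,0,0,0],[-0.2,0,-0.003,0.055,0,0,0],[-0.2,0,0,0.045,0,0,0],[-0.2,0,0,0.025,0,0,0],[-0.2,0,0,0.009,0,0,0],[-0.2,0,0,0,0,0,0],[-0.2,0,0,0,0,0,0]]'
python3 - <<'E'
from h import *
snap("wrist","w4.png"); snap("scene","s4.png"); 
a,b=cv2.imread("pics/w4.png"),cv2.imread("pics/s4.png"); cv2.imwrite("pics/v4.png",np.hstack([cv2.resize(a,(400,300)),cv2.resize(b[100:340,200:512],(400,300))])); s=arm.read_state();print(s["ee_pos"],s["opening"],s["wrist_force"])
E
```

```text
t: 8.0
ee_pos: [0.5371, 0.3701, 0.1542]
orientation: [[0.0, 1.0, 0.0], [0.0, 0.0, -1.0], [-1.0, 0.0, -0.0]]
wrist_force: [0.7, 1.1, 0.2]
opening: 0.601
t: 9.25
ee_pos: [0.5231, 0.0277, 0.1524]
orientation: [[0.0, 1.0, 0.002], [0.001, 0.002, -1.0], [-1.0, 0.0, -0.001]]
wrist_force: [1.1, 0.0, -0.2]
opening: 0.603
[0.52299084 0.02736119 0.15228769] 0.6010385621891905 [-0.73925647  0.35109567  0.45310433]
```

View pics/v4.png

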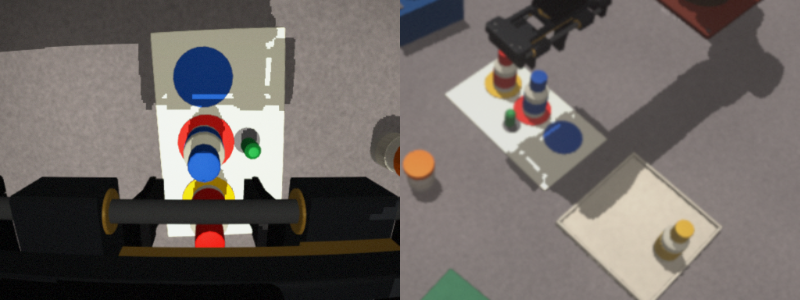

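```bash
python3 -m creep '[[-0.2,0.020,0,0.001,0,0,0],[-0.2,0.030,0,0,0,0,0],[-0.2,0.016,0,0,0,0,0],[-0.2,0.006,0,0,0,0,0],[-0.2,0,0,0,0,0,0],[1,0,0,0,0,0,0],[1,0,0,0,0,0,0],[1,0,0,0,0,0,0],[1,0,0,0,0,0,0],[1,0,0,0,0,0,0]]'
python3 -m creep '[[1,-0.010,0,0,0,0,0],[1,-0.025,0,0,0,0,0],[1,-0.025,0,0,0,0,0],[1,0,0.003,-0.030,0,0,0],[1,0,0.003,-0.045,0,0,0],[1,0,0.003,-0.050,0,0,0],[1,0,0.003,-0.050,0,0,0],[1,0,0.002,-0.050,0,0,0],[1,0,0,-0.040,0,0,0],[1,0,0,-0.020,0,0,0]]'
python3 -m creep '[[1,0.010,0,0,0,0,0],[1,0.020,0,0,0,0,0],[1,0.022,0,0,0,0,0],[1,0.010,0,0,0,0,0],[1,0.002,0,0,0,0,0],[1,0,0,0,0,0,0],[-0.2,0,0,0,0,0,0],[-0.2,0,0,0,0,0,0],[-0.2,0,0,0,0,0,0],[-0.2,0,0,0,0,0,0]]'
python3 - <<'E'
from fit import *
s=arm.read_state();print(s["ee_pos"],s["opening"],s["wrist_force"])
E
```

```text
t: 10.6
ee_pos: [0.5233, 0.025, 0.0806]
orientation: [[0.001, 1.0, -0.0], [0.0, -0.0, -1.0], [-1.0, 0.001, -0.0]]
wrist_force: [0.1, -0.7, 3.7]
opening: 0.335
t: 11.85
ee_pos: [0.536, 0.3123, 0.1402]
orientation: [[-0.001, 1.0, 0.003], [0.0, 0.003, -1.0], [-1.0, -0.001, -0.0]]
wrist_force: [-0.7, -1.0, -1.3]
opening: 0.334
t: 13.1
ee_pos: [0.537, 0.3101, 0.0763]
orientation: [[0.0, 1.0, 0.0], [0.0, 0.0, -1.0], [-1.0, 0.0, -0.0]]
wrist_force: [0.8, -0.1, -0.2]
opening: 0.59
[0.5370137  0.31005305 0.07632474] 0.5902657294841099 [ 0.83954745 -0.08283709 -0.23035219]
```

```bash
python3 -m creep '[[-0.2,-0.016,0,0,0,0,0],[-0.2,-0.030,0,0,0,0,0],[-0.2,-0.030,0,0,0,0,0],[-0.2,0,-0.002,0.045,0,0,0],[-0.2,0,-0.002,0.060,0,0,0],[-0.2,0,-0.002,0.060,0,0,0],[-0.2,0,-0.002,0.060,0,0,0],[-0.2,0,0,0.060,0,0,0],[-0.2,0,0,0.050,0,0,0],[-0.2,0,0,0.028,0,0,0]]'
python3 -m creep '[[-0.2,0,0,0,0,0,0],[-0.2,0.020,0,0,0,0,0],[-0.2,0.030,0,0,0,0,0],[-0.2,0.016,0,0,0,0,0],[-0.2,0.006,0,0,0,0,0],[-0.2,0,0,0,0,0,0],[1,0,0,0,0,0,0],[1,0,0,0,0,0,0],[1,0,0,0,0,0,0],[1,0,0,0,0,0,0]]'
python3 - <<'E'
from h import *
snap("wrist","w5.png"); snap("scene","s5.png"); 
a,b=cv2.imread("pics/w5.png"),cv2.imread("pics/s5.png"); cv2.imwrite("pics/v5.png",np.hstack([cv2.resize(a,(400,300)),cv2.resize(b[100:340,200:512],(400,300))])); s=arm.read_state();print(s["ee_pos"],s["opening"],s["wrist_force"])
E
```

```text
t: 14.35
ee_pos: [0.529, -0.0562, 0.1538]
orientation: [[0.002, 1.0, -0.003], [-0.0, -0.003, -1.0], [-1.0, 0.002, 0.0]]
wrist_force: [-0.1, 0.0, -0.7]
opening: 0.601
t: 15.6
ee_pos: [0.5292, -0.053, 0.0806]
orientation: [[0.0, 1.0, -0.0], [0.0, -0.0, -1.0], [-1.0, 0.0, -0.0]]
wrist_force: [-0.4, -0.3, 3.0]
opening: 0.339
[ 0.52918633 -0.05305898  0.08060303] 0.33289416309401043 [-1.12223339 -0.33887242  4.00493001]
```

View pics/v5.png

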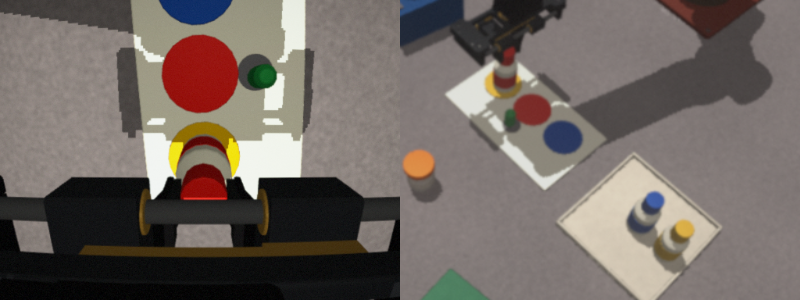

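```bash
python3 - <<'E'
from fit import *
c=arm.get_calibration("wrist"); i=cv2.cvtColor(cv2.imread("pics/w5.png"),cv2.COLOR_BGR2RGB)
for col,p0 in [("red",(.526,.024)),("blue",(.522,.104))]: print(col,fitdisc(c,cmask(i,col),np.array(p0)))
m=blob(cmask(i,"green"),(335,97)); print(m.sum(),[np.round(fitcyl([(c,m)],(.579,.022,z),.010,.042,False),4) if 0 else fitcyl([(c,m)],(.579,.022,z),.010,.042,False) for z in (.006,)])
np.savez("w5cal.npz",T=c["T"])
E
python3 -m creep '[[1,-0.010,0,0,0,0,0],[1,-0.025,0,0,0,0,0],[1,-0.025,0,0,0,0,0],[1,0,0.002,-0.030,0,0,0],[1,0,0.002,-0.048,0,0,0],[1,0,0.002,-0.055,0,0,0],[1,0,0.002,-0.055,0,0,0],[1,0,0,-0.055,0,0,0],[1,0,0,-0.040,0,0,0],[1,0,0,-0.020,0,0,0]]'
python3 -m creep '[[1,0,0,0,0,0,0],[1,0.010,0,0,0,0,0],[1,0.022,0,0,0,0,0],[1,0.022,0,0,0,0,0],[1,0.008,0,0,0,0,0],[1,0.002,0,0,0,0,0],[1,0,0,0,0,0,0],[-0.2,0,0,0,0,0,0],[-0.2,0,0,0,0,0,0],[-0.2,0,0,0,0,0,0]]'
```

```text
red (array([0.525812  , 0.02436268]), 279, np.float64(0.0009721333665392018))
blue (array([0.52191815, 0.10547909]), 127, np.float64(0.0002780735401319012))
879 [(array([0.57693191, 0.02213136]), np.float64(0.7892990606475789))]
t: 16.95
ee_pos: [0.5363, 0.2525, 0.1404]
orientation: [[-0.0, 1.0, 0.003], [0.0, 0.003, -1.0], [-1.0, -0.0, -0.0]]
wrist_force: [0.1, -0.7, -1.0]
opening: 0.337
t: 18.2
ee_pos: [0.5371, 0.25, 0.0764]
orientation: [[0.0, 1.0, -0.0], [0.0, -0.0, -1.0], [-1.0, 0.0, -0.0]]
wrist_force: [0.2, 0.4, 0.7]
opening: 0.565
```

```bash
python3 -m creep '[[-0.2,-0.016,0,0,0,0,0],[-0.2,-0.030,0,0,0,0,0],[-0.2,-0.030,0,0,0,0,0],[-0.2,0,0.008,0.030,0,0,0],[-0.2,0,0.008,0.050,0,0,0],[-0.2,0,0.008,0.050,0,0,0],[-0.2,0,0.008,0.050,0,0,0],[-0.2,0,0.008,0.036,0,0,0],[-0.2,0.010,0,0.012,0,0,0],[-0.2,0.020,0,0,0,0,0]]'
python3 -m creep '[[-0.2,0.020,0,0,0,0,0],[-0.2,0,0,0,0,0,0],[-0.2,0,0,0,0,0,0],[-0.2,0,0,0,0,0,0],[-0.2,0,0,0,0,0,0],[-0.2,0,0,0,0,0,0],[-0.2,0,0,0,0,0,0],[-0.2,0,0,0,0,0,0],[-0.2,0,0,0,0,0,0],[-0.2,0,0,0,0,0,0]]'
python3 - <<'E'
from fit import *
c=arm.get_calibration("wrist"); im=snap("wrist","w6.png"); 
m=(cmask(im,"green")); print(m.sum(),arm.read_state()["ee_pos"])
for k in arm.mark_of("wrist","pod")[:2]: print(k, atz(ray(c,k["pixel"]),.006))
n=cv2.connectedComponentsWithStats(m); print([(s.tolist(),ce.round(1).tolist()) for s,ce in zip(n[2],n[3]) if s[4]>60][1:])
snap("scene","s6.png"); snap("side","d6.png")
a,b=cv2.imread("pics/w6.png"),cv2.imread("pics/s6.png"); d=cv2.imread("pics/d6.png"); cv2.imwrite("pics/v6.png",np.hstack([cv2.resize(a,(400,300)),cv2.resize(d[200:350,200:400],(400,300))]))
for nm in ["scene","side","wrist"]:
  for k in arm.find_in(nm,"feeder")[:1]+arm.mark_of(nm,"feeder")[:1]: print(nm,k)
E
```

```text
t: 19.45
ee_pos: [0.5776, 0.0217, 0.123]
orientation: [[0.002, 1.0, -0.001], [0.0, -0.001, -1.0], [-1.0, 0.002, -0.0]]
wrist_force: [-0.1, 1.3, -0.4]
opening: 0.602
t: 20.7
ee_pos: [0.577, 0.022, 0.1022]
orientation: [[-0.0, 1.0, -0.0], [-0.0, -0.0, -1.0], [-1.0, -0.0, 0.0]]
wrist_force: [-0.4, -0.3, 0.4]
opening: 0.6
651 [0.57695612 0.02197024 0.10222131]
{'pixel': [264.0, 189.5], 'confidence': 0.76} [0.58004283 0.02317019 0.006     ]
[([251, 182, 25, 32, 651], [263.1, 197.7])]
scene {'box': [172.5, 58.4, 251.9, 138.7], 'confidence': 0.74}
scene {'pixel': [212.0, 105.6], 'confidence': 0.69}
side {'pixel': [287.2, 287.3], 'confidence': 0.97}
```

View pics/v6.png

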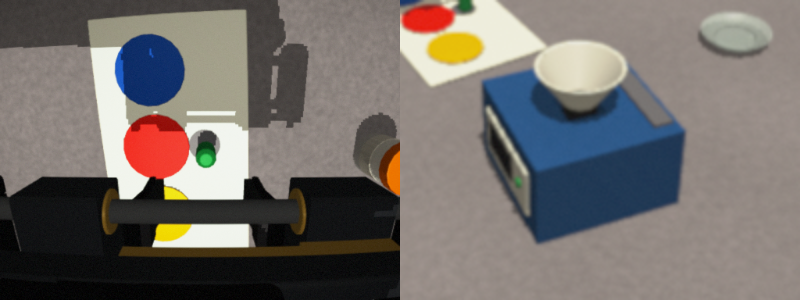

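```bash
python3 - <<'E'
from h import *
cs,cd=arm.get_calibration("scene"),arm.get_calibration("side")
print(tri([ray(cs,(212,105.6)),ray(cd,(287.2,287.3))]))
print(atz(ray(cd,(290,232)),.136), tri([ray(cs,(162*1.28,57*1.28)),ray(cd,(290,232))]))
E
python3 -m creep '[[-0.2,0.015,0.001,0,0,0,0],[-0.2,0.025,0,0,0,0,0],[-0.2,0.025,0,0,0,0,0],[-0.2,0.012,0,0,0,0,0],[-0.2,0.004,0,0,0,0,0],[-0.2,0,0,0,0,0,0],[1,0,0,0,0,0,0],[1,0,0,0,0,0,0],[1,0,0,0,0,0,0],[1,0,0,0,0,0,0]]' 12
python3 -m creep '[[1,0,0,0,0,0,0],[1,0,0,0,0,0,0],[1,-0.015,0,0,0,0,0],[1,-0.030,0,0,0,0,0],[1,-0.040,0,0,0,0,0],[1,-0.050,0,0,0,0,0],[1,-0.040,0,0,0,0,0],[1,-0.020,0,0,0,0,0],[1,0,0,0,0,0,0],[1,0,0,0,0,0,0]]'
python3 - <<'E'
from h import *
snap("wrist","w7.png"); snap("side","d7.png")
a,d=cv2.imread("pics/w7.png"),cv2.imread("pics/d7.png"); cv2.imwrite("pics/v7.png",np.hstack([cv2.resize(a,(400,300)),cv2.resize(d[80:260,170:410],(400,300))]))
E
```

```text
(array([ 0.54241742, -0.32863754,  0.00591065]), [1.1, 1.1])
[ 0.54811239 -0.32307856  0.136     ] (array([ 0.5498347 , -0.32118018,  0.1342951 ]), [0.5, 0.5])
t: 22.45
ee_pos: [0.578, 0.022, 0.0214]
orientation: [[0.0, 1.0, 0.0], [0.0, 0.0, -1.0], [-1.0, 0.0, -0.0]]
wrist_force: [0.0, -0.7, 0.0]
opening: 0.231
t: 23.7
ee_pos: [0.5774, 0.0219, 0.2154]
orientation: [[-0.001, 1.0, -0.0], [-0.0, -0.0, -1.0], [-1.0, -0.001, 0.0]]
wrist_force: [0.4, -0.6, -0.4]
opening: 0.205
```

View pics/v7.png

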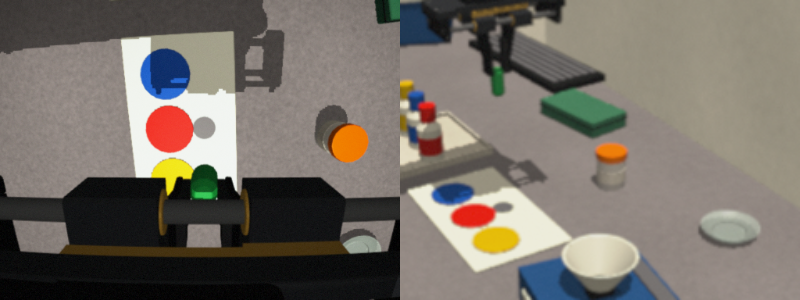

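```bash
python3 -m creep '[[1,0,-0.004,0.015,0,0,0],[1,0,-0.004,0.030,0,0,0],[1,0,-0.004,0.040,0,0,0],[1,0,-0.004,0.045,0,0,0],[1,0,-0.005,0.040,0,0,0],[1,0,-0.005,0.030,0,0,0],[1,0,-0.005,0.015,0,0,0],[1,0,0,0.007,0,0,0],[1,0,0,0,0,0,0],[1,0,0,0,0,0,0]]'
python3 - <<'E'
from h import *
c=arm.get_calibration("wrist"); snap("wrist","w8.png"); print(arm.read_state()["ee_pos"],arm.read_state()["opening"]); np.savez("w8cal.npz",**{k:np.array(v) for k,v in c.items()})
print(arm.mark_of("wrist","feeder")[:1])
E
```

```text
t: 25.05
ee_pos: [0.5474, -0.1986, 0.2162]
orientation: [[0.0, 1.0, 0.002], [0.0, 0.002, -1.0], [-1.0, 0.0, -0.0]]
wrist_force: [0.7, -1.5, -0.5]
opening: 0.199
[ 0.5473382  -0.19873853  0.2162019 ] 0.20350048980756927
[]
```

View pics/w8.png

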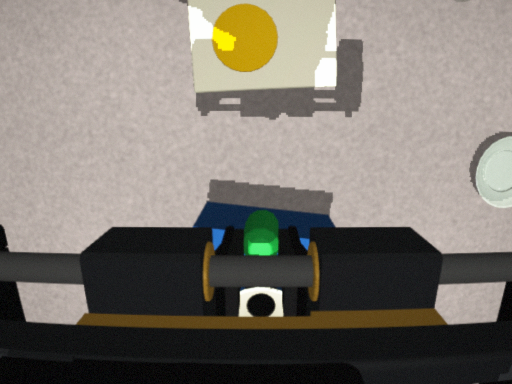

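```bash
python3 - <<'E'
from fit import *
c=arm.get_calibration("wrist"); i=cv2.cvtColor(cv2.imread("pics/w8.png"),cv2.COLOR_BGR2RGB)
for q in [(261,305),(248,305),(275,305),(261,292),(261,317)]: print(q,atz(ray(c,q),.097).round(4))
print(fitdisc(c,cmask(i,"yellow"),np.array([.530,-.057])))
E
```

```text
(261, 305) [ 0.5483 -0.3239  0.097 ]
(248, 305) [ 0.535 -0.324  0.097]
(275, 305) [ 0.5625 -0.3239  0.097 ]
(261, 292) [ 0.5482 -0.3089  0.097 ]
(261, 317) [ 0.5483 -0.3382  0.097 ]
(array([ 0.52979232, -0.05601479]), 188, np.float64(0.0011622044120157098))
```

```bash
python3 -m creep '[[1,0,0.001,0.020,0,0,0],[1,0,0,0.035,0,0,0],[1,0,0,0.035,0,0,0],[1,0,0,0.024,0,0,0],[1,0,0,0.010,0,0,0],[1,0.015,0,0,0,0,0],[1,0.030,0,0,0,0,0],[1,0.022,0,0,0,0,0],[1,0.010,0,0,0,0,0],[1,0.002,0,0,0,0,0]]'
python3 -m creep '[[1,0,0,0,0,0,0],[1,0,0,0,0,0,0],[0,0,0,0,0,0,0],[0,0,0,0,0,0,0],[0,0,0,0,0,0,0],[0,0,0,0,0,0,0],[0,-0.015,0,0,0,0,0],[0,-0.030,0,0,0,0,0],[-0.2,-0.030,0,0,0,0,0],[-0.2,-0.030,0,0,0,0,0]]'
python3 -m creep '[[-0.2,0,0,-0.020,0,0,0],[-0.2,0,0,-0.040,0,0,0],[-0.2,0,0,-0.040,0,0,0],[-0.2,0,0,-0.030,0,0,0],[-0.2,0,0,-0.010,0,0,0],[-0.2,0,0,0,0,0,0],[-0.2,0,0,0,0,0,0],[-0.2,0,0,0,0,0,0],[-0.2,0,0,0,0,0,0],[-0.2,0,0,0,0,0,0]]'
python3 - <<'E'
from h import *
snap("wrist","w9.png"); snap("scene","s9.png"); snap("side","d9.png")
a,b,d=[cv2.imread(f"pics/{k}9.png") for k in "wsd"]
cv2.imwrite("pics/v9.png",np.vstack([np.hstack([cv2.resize(a[250:340,200:320],(400,300)),cv2.resize(d[200:320,230:390],(400,300))]),np.hstack([cv2.resize(b[30:150,140:300],(400,300)),cv2.resize(b[180:360,280:512],(400,300))])]))
E
```

```text
t: 26.4
ee_pos: [0.5479, -0.3231, 0.1366]
orientation: [[-0.001, 1.0, 0.001], [0.001, 0.001, -1.0], [-1.0, -0.001, -0.001]]
wrist_force: [0.4, 0.1, -0.3]
opening: 0.202
t: 27.65
ee_pos: [0.548, -0.3241, 0.2445]
orientation: [[0.001, 1.0, -0.0], [-0.0, -0.0, -1.0], [-1.0, 0.001, 0.0]]
wrist_force: [-0.4, -1.3, -0.3]
opening: 0.587
t: 28.9
ee_pos: [0.5479, -0.1843, 0.2422]
orientation: [[-0.0, 1.0, -0.0], [-0.0, -0.0, -1.0], [-1.0, -0.0, 0.0]]
wrist_force: [0.0, -0.3, -0.1]
opening: 0.602
```

View pics/v9.png

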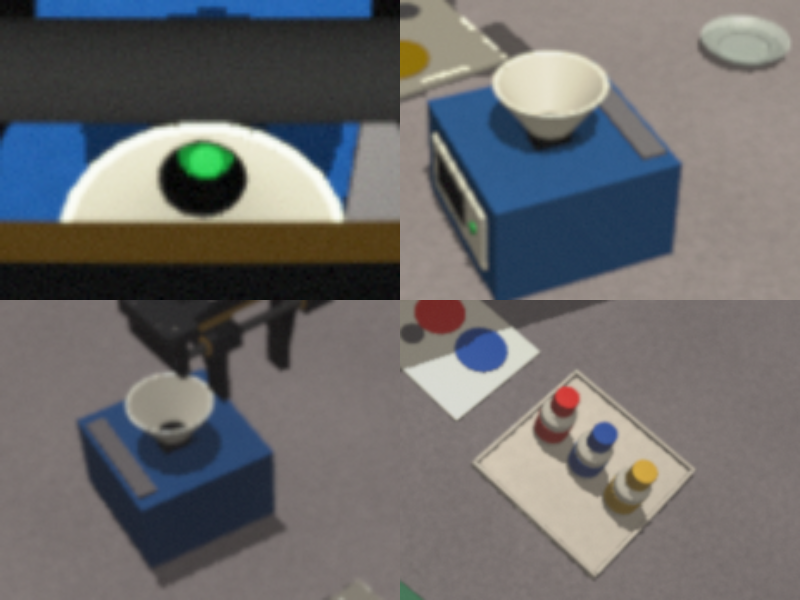

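```bash
python3 -m creep '[[-0.2,0,-0.001,-0.030,0,0,0],[-0.2,0,-0.002,-0.055,0,0,0],[-0.2,0,-0.002,-0.060,0,0,0],[-0.2,0,-0.002,-0.060,0,0,0],[-0.2,0,-0.002,-0.060,0,0,0],[-0.2,0,-0.002,-0.060,0,0,0],[-0.2,0,0,-0.060,0,0,0],[-0.2,0,0,-0.045,0,0,0],[-0.2,0,0,-0.020,0,0,0],[-0.2,0,0,-0.004,0,0,0]]'
python3 - <<'E'
from fit import *
z=np.load("w8cal.npz"); c=arm.get_calibration("wrist"); im=snap("wrist","w10.png"); s=arm.read_state(); print(s["ee_pos"])
T=np.array(c["T"]); c9=dict(c); T9=T.copy(); T9[:3,3]+=np.array([.5479,-.1843,.2422])-s["ee_pos"]; c9["T"]=T9
print("pod top",atz(ray(c9,(261.5,298)),.087))
for col,p0 in [("red",(.537,.25,.079)),("blue",(.537,.31,.079)),("yellow",(.537,.37,.079))]:
    px=proj(c,np.add(p0,[0,0,.03])); m=blob(cmask(im,col),px); print(col,px.round(),m.sum(),fitcyl([(c,m)],p0,.015,.030,False))
E
```

```text
t: 30.3
ee_pos: [0.5368, 0.2705, 0.242]
orientation: [[-0.0, 1.0, 0.001], [-0.0, 0.001, -1.0], [-1.0, -0.0, 0.0]]
wrist_force: [0.1, -1.2, -0.2]
opening: 0.603
[0.53712124 0.26970656 0.2420336 ]
pod top [ 0.54913068 -0.32259313  0.087     ]
red [261. 202.] 827 (array([0.53708251, 0.24927194]), np.float64(0.9028549653619231))
blue [261. 140.] 751 (array([0.53686614, 0.31013973]), np.float64(0.8664874916860094))
yellow [261.  72.] 891 (array([0.5367681 , 0.37049083]), np.float64(0.9209320989655955))
```

View pics/w10.png

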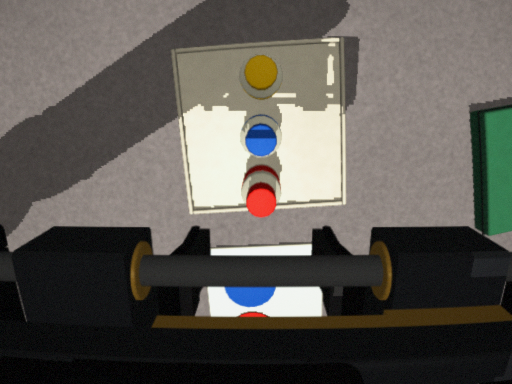

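```bash
python3 -m creep '[[-0.2,0,0,-0.025,0,0,0],[-0.2,0,0,-0.035,0,0,0],[-0.2,0,0,-0.028,0,0,0],[-0.2,0,0,-0.012,0,0,0],[-0.2,0.025,0,0,0,0,0],[-0.2,0.050,0,0,0,0,0],[-0.2,0.050,0,0,0,0,0],[-0.2,0.030,0,0,0,0,0],[-0.2,0.011,0,0,0,0,0],[-0.2,0,0,0,0,0,0]]' 20
python3 -m creep '[[1,0,0,0,0,0,0],[1,0,0,0,0,0,0],[1,0,0,0,0,0,0],[1,0,0,0,0,0,0],[1,0,0,0,0,0,0],[1,-0.010,0,0,0,0,0],[1,-0.025,0,0,0,0,0],[1,-0.040,0,0,0,0,0],[1,-0.040,0,0,0,0,0],[1,-0.025,0,0,0,0,0]]'
python3 -m creep '[[1,0,-0.001,0.030,0,0,0],[1,0,-0.001,0.050,0,0,0],[1,0,-0.001,0.058,0,0,0],[1,0,-0.001,0.060,0,0,0],[1,0,-0.001,0.060,0,0,0],[1,0,-0.001,0.060,0,0,0],[1,0,-0.001,0.055,0,0,0],[1,0,0,0.035,0,0,0],[1,0,0,0.018,0,0,0],[1,0,0,0,0,0,0]]'
python3 -m creep '[[1,0.025,0,0,0,0,0],[1,0.035,0,0,0,0,0],[1,0.035,0,0,0,0,0],[1,0.025,0,0,0,0,0],[1,0.010,0,0,0,0,0],[1,0.003,0,0,0,0,0],[1,0.002,0,0,0,0,0],[1,0.001,0,0,0,0,0],[1,0,0,0,0,0,0],[1,0,0,0,0,0,0]]'
```

```text
t: 31.6
ee_pos: [0.5376, 0.3689, 0.0766]
orientation: [[0.0, 1.0, -0.001], [-0.001, -0.001, -1.0], [-1.0, 0.0, 0.001]]
wrist_force: [0.7, 0.1, 0.9]
opening: 0.601
t: 32.85
ee_pos: [0.5373, 0.3702, 0.2187]
orientation: [[0.001, 1.0, -0.0], [0.001, -0.0, -1.0], [-1.0, 0.001, -0.001]]
wrist_force: [1.3, 0.5, -1.5]
opening: 0.334
t: 34.1
ee_pos: [0.5299, -0.0563, 0.2163]
orientation: [[-0.0, 1.0, -0.001], [0.0, -0.001, -1.0], [-1.0, -0.0, -0.0]]
wrist_force: [-1.1, 0.4, -2.1]
opening: 0.335
t: 35.35
ee_pos: [0.5305, -0.056, 0.0809]
orientation: [[0.001, 1.0, -0.0], [0.0, -0.0, -1.0], [-1.0, 0.001, -0.0]]
wrist_force: [0.4, 0.6, 2.5]
opening: 0.334
```

```bash
python3 -m creep '[[-0.2,0,0,0,0,0,0],[-0.2,0,0,0,0,0,0],[-0.2,0,0,0,0,0,0],[-0.2,0,0,0,0,0,0],[-0.2,-0.015,0,0,0,0,0],[-0.2,-0.030,0,0,0,0,0],[-0.2,-0.027,0,0,0,0,0],[-0.2,0,0.002,-0.030,0,0,0],[-0.2,0,0.002,-0.050,0,0,0],[-0.2,0,0.002,-0.060,0,0,0]]'
python3 -m creep '[[-0.2,0,0.001,-0.060,0,0,0],[-0.2,0,0,-0.055,0,0,0],[-0.2,0,0,-0.035,0,0,0],[-0.2,0,0,-0.016,0,0,0],[-0.2,0.020,0,0,0,0,0],[-0.2,0.030,0,0,0,0,0],[-0.2,0.018,0,0,0,0,0],[-0.2,0.008,0,0,0,0,0],[-0.2,0,0,0,0,0,0],[1,0,0,0,0,0,0]]'
python3 - <<'E'
from h import *
snap("scene","s11.png"); snap("side","d11.png"); a,b=cv2.imread("pics/s11.png"),cv2.imread("pics/d11.png")
cv2.imwrite("pics/v11.png",np.hstack([cv2.resize(a[100:310,220:500],(400,300)),cv2.resize(b[120:300,140:380],(400,300))]))
E
```

```text
t: 36.6
ee_pos: [0.5365, 0.0845, 0.1537]
orientation: [[0.002, 1.0, -0.003], [-0.0, -0.003, -1.0], [-1.0, 0.002, 0.0]]
wrist_force: [1.5, 1.2, 0.1]
opening: 0.598
t: 37.85
ee_pos: [0.5376, 0.2502, 0.0773]
orientation: [[0.001, 1.0, -0.0], [0.001, -0.0, -1.0], [-1.0, 0.001, -0.001]]
wrist_force: [0.3, 0.2, -0.4]
opening: 0.55
```

View pics/v11.png

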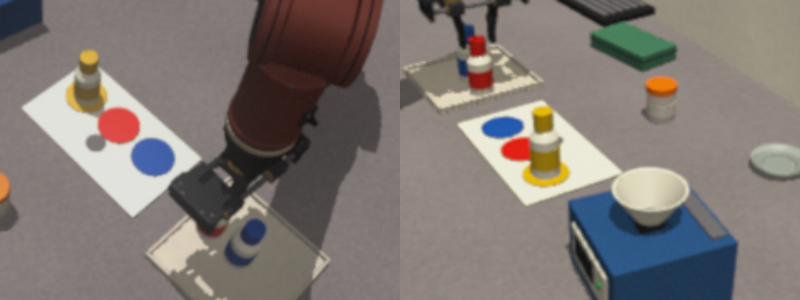

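```bash
python3 -m creep '[[1,0,0,0,0,0,0],[1,0,0,0,0,0,0],[1,0,0,0,0,0,0],[1,0,0,0,0,0,0],[1,-0.010,0,0,0,0,0],[1,-0.025,0,0,0,0,0],[1,-0.030,0,0,0,0,0],[1,0,-0.003,0.025,0,0,0],[1,0,-0.003,0.040,0,0,0],[1,0,-0.003,0.045,0,0,0]]'
python3 -m creep '[[1,0,-0.002,0.045,0,0,0],[1,0,0,0.040,0,0,0],[1,0,0,0.021,0,0,0],[1,0,0,0.010,0,0,0],[1,0.015,0,0,0,0,0],[1,0.025,0,0,0,0,0],[1,0.014,0,0,0,0,0],[1,0.004,0,0,0,0,0],[1,0.002,0,0,0,0,0],[1,0.001,0,0,0,0,0]]'
python3 -m creep '[[1,0,0,0,0,0,0],[1,0,0,0,0,0,0],[-0.2,0,0,0,0,0,0],[-0.2,0,0,0,0,0,0],[-0.2,0,0,0,0,0,0],[-0.2,0,0,0,0,0,0],[-0.2,-0.015,0,0,0,0,0],[-0.2,-0.030,0,0,0,0,0],[-0.2,-0.027,0,0,0,0,0],[-0.2,0,0,0,0,0,0]]'
```

```text
t: 39.2
ee_pos: [0.5276, 0.1392, 0.1415]
orientation: [[-0.0, 1.0, 0.001], [0.0, 0.001, -1.0], [-1.0, -0.0, -0.0]]
wrist_force: [1.0, -0.6, -1.5]
opening: 0.333
t: 40.45
ee_pos: [0.5264, 0.0242, 0.0808]
orientation: [[0.001, 1.0, 0.0], [0.0, 0.0, -1.0], [-1.0, 0.001, -0.0]]
wrist_force: [0.4, -0.3, -0.9]
opening: 0.34
t: 41.7
ee_pos: [0.5277, 0.0242, 0.1555]
orientation: [[0.005, 1.0, -0.0], [0.001, -0.0, -1.0], [-1.0, 0.005, -0.001]]
wrist_force: [0.4, 0.9, 0.6]
opening: 0.601
```

Blue: from (.526,.024,.152) to (.537,.310,.076), then to the coaster at (.522,.105).

```bash
python3 -m creep '[[-0.2,0,0.003,-0.030,0,0,0],[-0.2,0,0.003,-0.055,0,0,0],[-0.2,0,0.003,-0.060,0,0,0],[-0.2,0,0.002,-0.060,0,0,0],[-0.2,0,0,-0.045,0,0,0],[-0.2,0,0,-0.025,0,0,0],[-0.2,0,0,-0.011,0,0,0],[-0.2,0.020,0,0,0,0,0],[-0.2,0.030,0,0,0,0,0],[-0.2,0.018,0,0,0,0,0]]'
python3 -m creep '[[-0.2,0.008,0,0,0,0,0],[-0.2,0,0,0,0,0,0],[1,0,0,0,0,0,0],[1,0,0,0,0,0,0],[1,0,0,0,0,0,0],[1,0,0,0,0,0,0],[1,0,0,0,0,0,0],[1,-0.010,0,0,0,0,0],[1,-0.025,0,0,0,0,0],[1,-0.030,0,0,0,0,0]]'
python3 -m creep '[[1,0,-0.004,0.025,0,0,0],[1,0,-0.004,0.040,0,0,0],[1,0,-0.004,0.050,0,0,0],[1,0,-0.003,0.045,0,0,0],[1,0,0,0.030,0,0,0],[1,0,0,0.015,0,0,0],[1,0.015,0,0,0,0,0],[1,0.025,0,0,0,0,0],[1,0.014,0,0,0,0,0],[1,0.004,0,0,0,0,0]]'
python3 -m creep '[[1,0.002,0,0,0,0,0],[1,0.001,0,0,0,0,0],[1,0,0,0,0,0,0],[1,0,0,0,0,0,0],[-0.2,0,0,0,0,0,0],[-0.2,0,0,0,0,0,0],[-0.2,0,0,0,0,0,0],[-0.2,0,0,0,0,0,0],[-0.2,-0.015,0,0,0,0,0],[-0.2,-0.030,0,0,0,0,0]]'
python3 -m creep '[[-0.2,-0.047,0,0.020,0,0,0],[-0.2,-0.040,0,0.030,0,0,0],[-0.2,-0.030,0,0.040,0,0,0],[-0.2,0,0,0.030,0,0,0],[-0.2,0,0,0.005,0,0,0],[-0.2,0,0,0,0,0,0],[-0.2,0,0,0,0,0,0],[-0.2,0,0,0,0,0,0],[-0.2,0,0,0,0,0,0],[-0.2,0,0,0,0,0,0]]'
python3 - <<'E'
from fit import *
c=arm.get_calibration("wrist"); im=snap("wrist","w12.png"); print(arm.read_state()["ee_pos"])
for col,p0 in [("red",(.526,.024,.083)),("blue",(.522,.105,.083)),("yellow",(.530,-.056,.083))]:
    px=proj(c,np.add(p0,[0,0,.03])); print(col,px.round(),fitcyl([(c,blob(cmask(im,col),px))],p0,.015,.030,False),"disc",fitdisc(c,cmask(im,col),np.array(p0[:2])))
snap("scene","s12.png"); snap("side","d12.png"); a,b=cv2.imread("pics/s12.png"),cv2.imread("pics/d12.png")
cv2.imwrite("pics/v12.png",np.vstack([np.hstack([cv2.resize(a[100:310,220:500],(400,300)),cv2.resize(b[120:300,140:380],(400,300))]),np.hstack([cv2.resize(cv2.imread("pics/w12.png"),(400,300)),cv2.resize(a,(400,300))])]))
E
```

```text
t: 42.95
ee_pos: [0.5365, 0.3074, 0.0815]
orientation: [[-0.002, 1.0, -0.002], [-0.002, -0.002, -1.0], [-1.0, -0.002, 0.002]]
wrist_force: [0.1, -0.0, 0.6]
opening: 0.601
t: 44.2
ee_pos: [0.5365, 0.3096, 0.1416]
orientation: [[-0.001, 1.0, -0.0], [-0.001, -0.0, -1.0], [-1.0, -0.001, 0.001]]
wrist_force: [0.6, 0.5, -2.0]
opening: 0.333
t: 45.45
ee_pos: [0.5211, 0.106, 0.0819]
orientation: [[-0.002, 1.0, 0.002], [-0.0, 0.002, -1.0], [-1.0, -0.002, 0.0]]
wrist_force: [-0.7, -0.7, -1.8]
opening: 0.338
t: 46.7
ee_pos: [0.5213, 0.1048, 0.1257]
orientation: [[-0.002, 1.0, 0.0], [-0.0, 0.0, -1.0], [-1.0, -0.002, 0.0]]
wrist_force: [1.1, -0.5, -0.2]
opening: 0.598
t: 47.95
ee_pos: [0.522, -0.0198, 0.2422]
orientation: [[-0.0, 1.0, 0.0], [0.0, 0.0, -1.0], [-1.0, -0.0, -0.0]]
wrist_force: [0.0, -0.1, -0.4]
opening: 0.6
[ 0.5219756  -0.01984453  0.24221331]
red [265. 135.] (array([0.52614901, 0.02360297]), np.float64(0.9099186344742196)) disc (array([0.52622477, 0.02463104]), 163, np.float64(0.0014124999449865103))
blue [261.  42.] (array([0.5218352, 0.1053019]), np.float64(0.4110365371714743)) disc (array([0.52212013, 0.10491002]), 172, np.float64(0.0015742523323550965))
yellow [269. 219.] (array([ 0.52995001, -0.05544565]), np.float64(0.8736854783778845)) disc (array([ 0.53012062, -0.05642469]), 152, np.float64(0.0013419799141140207))
```

View pics/v12.png

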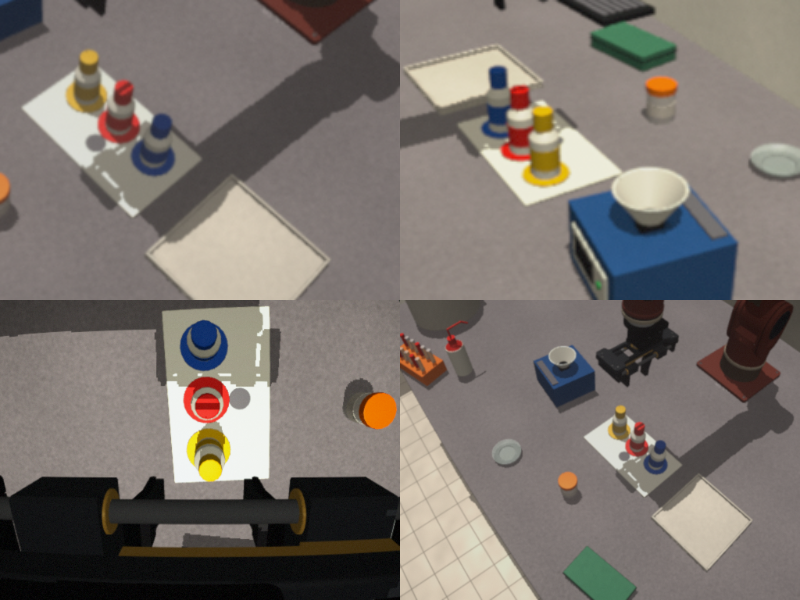

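```bash
python3 -c "
from rig import arm
print(arm.job_done())"
```

```text
the job is handed in; nothing more can be done
None
```

The job is done and handed in at about 48 s of the 128 s allowed. I parked the three bottles in the tray, dropped the pod down the funnel, then stood each bottle on the coaster of its own colour.

- **Bottles:** the last wrist-camera fit puts the red and yellow bottles within about 1 mm of their coaster centres, and all three look upright in the last pictures. The blue cap's fit was weak (overlap 0.41), because its colour ran into the blue coaster below. Blue's centring, also about 1 mm, therefore rests on the commanded placing position and on the picture.
- **Pod:** its green top was visible below the funnel's throat, about 1–2 mm off the axis, which fits a pod sitting on the well floor. I measured this from one view right after the drop and did not repeat it.
- **Pot and forces:** the pot was never touched and looks unmoved. The wrist force stayed at 4 N or below in every reading, and the arm was clear of everything at hand-in.
- **Disagreements:** the network's marks for the feeder and the red bottle were up to about 1 cm off my own fits, so I used the wrist-camera fits. The two-view height fits came out low, by about 4 mm for the caps and 13 mm for the pod's foot. For heights I used the text's values, and the light contact forces on placing agreed with them.

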